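# Switch off the warmer, cool and cover the cake pots, set the timer

## Task

First switch off the warming plate by turning its heat dial fully anticlockwise to its stop, while the cake pots are still on it. Then stand every pot upright and well on the cooling rack, wherever there is room, each closed with the lid of its own colour sitting flat in its mouth. Only when all are there and covered, wind the kitchen timer fully clockwise to its stop; never tip a pot over, and leave the other things on the worktop where they are.

Things in the scene. Friction and masses are not known exactly. Their poses are not given: they have to be found in the camera images.
- pot_red: red enamel pot, an upright cylinder 58 mm across and 55 mm high, wall 4 mm (mouth 50 mm), with a little cake inside up to 37 mm; about 0.2 kg. Origin: centre of its underside, z up. It stands on the warming plate at the start, or is absent (None)
- lid_red: red lid of the red pot, at the start right way up on the worktop (not needed if its pot is absent). From below: boss 43 mm across, 6 mm high, tapered foot, drops into the pot's mouth; disc 58 mm across from 6 to 11 mm, rests on the rim; round grip 20 mm across from 11 to 37 mm. 0.06 kg. Origin: centre of the boss's underside, z up; 49 mm above the pot's origin when seated
- pot_blue: blue enamel pot, an upright cylinder 58 mm across and 55 mm high, wall 4 mm (mouth 50 mm), with a little cake inside up to 37 mm; about 0.2 kg. Origin: centre of its underside, z up. It stands on the warming plate at the start, or is absent (None)
- lid_blue: blue lid of the blue pot, at the start right way up on the worktop (not needed if its pot is absent). From below: boss 43 mm across, 6 mm high, tapered foot, drops into the pot's mouth; disc 58 mm across from 6 to 11 mm, rests on the rim; round grip 20 mm across from 11 to 37 mm. 0.06 kg. Origin: centre of the boss's underside, z up; 49 mm above the pot's origin when seated
- pot_yellow: yellow enamel pot, an upright cylinder 58 mm across and 55 mm high, wall 4 mm (mouth 50 mm), with a little cake inside up to 37 mm; about 0.2 kg. Origin: centre of its underside, z up. It stands on the warming plate at the start, or is absent (None)
- lid_yellow: yellow lid of the yellow pot, at the start right way up on the worktop (not needed if its pot is absent). From below: boss 43 mm across, 6 mm high, tapered foot, drops into the pot's mouth; disc 58 mm across from 6 to 11 mm, rests on the rim; round grip 20 mm across from 11 to 37 mm. 0.06 kg. Origin: centre of the boss's underside, z up; 49 mm above the pot's origin when seated
- pot_green: green enamel pot, an upright cylinder 58 mm across and 55 mm high, wall 4 mm (mouth 50 mm), with a little cake inside up to 37 mm; about 0.2 kg. Origin: centre of its underside, z up. It stands on the warming plate at the start, or is absent (None)
- lid_green: green lid of the green pot, at the start right way up on the worktop (not needed if its pot is absent). From below: boss 43 mm across, 6 mm high, tapered foot, drops into the pot's mouth; disc 58 mm across from 6 to 11 mm, rests on the rim; round grip 20 mm across from 11 to 37 mm. 0.06 kg. Origin: centre of the boss's underside, z up; 49 mm above the pot's origin when seated
- rack: wire cooling rack, fixed, 230 mm (its x) by 220 mm (its y), flat top 22 mm above the worktop. Origin: under its centre, on the worktop; z up
- hotplate (a point): centre of the heated black glass area of the warming plate, on its surface 50 mm above the worktop; the glass is 180 mm (x) by 190 mm (y). The plate is a fixed steel box 260 by 200 by 50 mm with a control strip on its robot side, in the plate's -x direction
- dial (a joint): heat dial in the control strip: rad, 0 = off, the end stop fully anticlockwise seen from above (its white mark at the red dot, towards the plate's -x); grows clockwise to 4.2. Friction 0.05 N m, stays where it is left
- dial_grip (a point): point on the dial's vertical axis at grip height, 87 mm above the worktop, 37 mm above the plate. The dial is a black upright bar 14 mm thick, 38 mm long, from 23 mm below this point to 7 mm above it, on a low disc 40 mm across. The x axis runs along the bar and turns with it (white mark on its -x half); z up
- timer (a joint): wind-up kitchen timer: rad, 0 = run down, 2.6 = fully wound, the end stop fully clockwise seen from above (white mark at the big red dot). Friction 0.05 N m, stays where it is left (it does not run)
- timer_grip (a point): point on the timer's vertical axis at grip height, 59 mm above the worktop. White disc 80 mm across, 22 mm high, fixed to the worktop, with a red knob: upright bar 14 mm thick, 34 mm long, from 23 mm below this point to 7 mm above it, on a low disc 36 mm across. The x axis runs along the bar and turns with it (white mark on its -x half); z up
- spice: small spice jar with a black cap, 48 mm across, 75 mm high; leave it. Origin: centre of its underside
- cutter: copper ring cutter, 50 mm across, 25 mm high; leave it. Origin: centre of its underside
- powder_can: tin can, 64 mm across, 110 mm high, at the back; leave it. Origin: centre of its underside
- spatula: spatula 280 mm long lying at the left side; leave it. Origin: under its middle
There are look-alikes about, which are no part of the job. Leave any pink look-alike of the lid_red alone. What is shaped like the part that bears timer but pink is not meant.

How it is judged:
By the outcome, as a careful person would: the job done as asked, in the order asked, and still so for the second after the job is handed in, with the robot touching nothing.
Of pot_red, pot_blue, pot_yellow, pot_green only 2 to 3 are there at a start; the rules pass over those that are not, and their reading is None.
At some moment in a run one of pot_red, lid_red, pot_blue, lid_blue, pot_yellow, lid_yellow, pot_green, lid_green may be knocked a few centimetres aside while the robot is not near it.
It also fails if it takes over 210 s, if anything falls off the work surface, if the arm or the gripper's body presses on something with over 40 N, if the wrist force passes 120 N, or if a joint passes its speed limit or range.

## Robot

A 6-joint arm with a two-finger parallel gripper is mounted at the origin on the work surface. World frame = base frame: x ahead of the robot, y to its left, z up, the work surface at z = 0. Lengths are in m, angles in rad, forces in N, time in s.
With the tool pointing down it reaches from about 0.35 to 0.975 m from the base axis. Payload 4.9 kg.
Tool frame: the origin (TCP) lies at the very end of the fingers, on their centre line; the grasp point (between the pads) lies 19 mm behind it (ctrl.tcp_to_grasp is the z of the grasp point in the tool frame, in m); z points along the fingers, y is the line along which they close (so a half turn about z gives the same grasp; the last joint's range is limited). The gripper opens to 85 mm and grips with 20 to 120 N. Pads are 22 mm wide; open, the fingers measure 114 mm over their backs; the gripper's body (76 mm by 85 mm) begins 54 mm behind the grasp point. The pads swing forward as they close: fully open they stand 13 mm farther back than shut.
Start: joints at [-0.119, 0.053, 1.613, -0, 1.476, -0.119], TCP at [0.625, 0, 0.231] pointing down, gripper open.
Joint ranges: [-3.01, 3.01], [-1.01, 2.22], [0.06, 2.58], [-1.02, 4.17], [0.09, 2.62], [-3.14, 3.14]. Speed limits (rad/s): [2.57, 2.57, 3.14, 3.14, 3.14, 3.14].

## Interface

Orientations are given as a rotation vector (axis times angle).
In Python, from station import ctrl, eyes, job, nets gives the robot as it stands. The module is installed in compiled form; this text tells all that it offers.
- The arm moves only by the tool jog_arm, never from a script. Its argument "commands" is one flat list of numbers, 7 for each row, row after row: the shift along the tool's x, y, z each as a share of 0.06 m, from -1 to 1, then the turn, a rotation vector about the tool's x, y, z each as a share of 0.1 rad, from -1 to 1, then the finger opening in mm, from 0 to 85.4. In form: [x, y, z, ax, ay, az, grip, x, y, z, ax, ay, az, grip, ...]. A call has 1 to 20 rows; each row shifts and turns the commanded pose from where the row before left it, along the tool's axes as they then stand; what a row does not reach is not made up. A row lasts 1/8 s, in which the tool goes at most 62.5 mm and 10.7 degrees, less where a joint would pass 70% of its speed; a pose out of reach is approached as far as the arm can. A call with a number of a shift or a turn outside -1 to 1 is refused whole. A call with a gripper value outside its range is refused whole. The fingers move at their own pace and stop on an object; "newtons" is the grip in N (left out, the last holds). Time passes only in rows, so rows that do not move let the fingers close. It gives the time, the measured TCP pose, the force, the opening and the grip force at its end, in the units of the state.
- ctrl.get_obs(): the state, without advancing time (a new reading comes with each control period).
- eyes.get_image(name): name is "scene" or "side" or "wrist"; returns a dict with "image" (420x560x3 uint8, red, green, blue), "z_map" (420x560 float32, m along the optical axis (not along the pixel's ray), 0 where there is no reading), "K" (3x3 intrinsics, pixels), "cam_to_world" (4x4, takes a point from camera to world coordinates). Camera axes: x right, y up, looking along -z (the intrinsics and any distortion apply to the point x, -y, -z); pixel columns grow to the right and rows downward; lengths in m; the calibration is good to about 2 mm. A picture is of the moment at which its call begins.
- job.finish_job(): hands the job in; it is judged then, once.
Trained networks look in the newest picture that a camera, given by its name, has taken for a name from the list of things; names that differ only in an ending like _2 or _b are one class to them, and where a whole thing is asked for, a point or a joint stands for the part that bears it (a point fixed in the world has none). Each returns a list of dicts, best first, with "p" (0 to 1); they miss things now and then, are a little off and sometimes report something else, mostly with a low value. They report only what shows in the picture. A call takes as long as a camera call. They do not tell look-alikes from the thing itself.
- nets.silhouettes(camera, name): "mask" (420x560 bool, what is visible of it) and "bbox" ([left, top, right, bottom] in pixels, round what is visible of it).
The state is a dict: "t": time; "q": joint angles; "dq": joint speeds; "effort": joint torques, N m; "tool_pos": TCP position; "tool_rot": TCP orientation; "contact_force": force on the tool from outside, world axes, zero at the start; "wrist_torque": the same for the moment, N m; "opening": finger opening in m; "grip_force": force on a finger pad.
Only numpy, scipy, OpenCV 4.12 (cv2) and the standard library are available. Lean on these libraries where they do the work, as an engineer would, in place of code of your own. Each camera call takes 0.05 s, during which the arm holds its last target. There are 200 camera calls.

## Working session

There is one attempt and no reset: what is moved stays moved. The work goes in short steps, Python scripts to look and compute and a tool call to move; the robot and the scene stay as the last step left them, time stands still between calls to the robot, and variables do not carry over. Pictures are saved under pics/ and viewed, at most 14 in all, crops included, and the job is handed in when it is done.

Besides the shell and the picture viewer there is one more tool, called after "Call:" by a JSON object that holds its "name" and its "arguments", one argument or row to a line. jog_arm: Moves the arm, as the interface text tells. Shift numbers are shares of 0.06 m and turn numbers shares of 0.1 rad, none past 1 either way. Its arguments: {"type":"object","properties":{"commands":{"type":"array","items":{"type":"number"}},"newtons":{"type":"number"}},"required":["commands"]}

```bash
mkdir -p pics; ls
cat > h.py <<'E'
import numpy as np, cv2
from station import ctrl, eyes, job, nets
def shot(n,save=None):
    im=eyes.get_image(n)
    if save: cv2.imwrite('pics/'+save+'.png',im['image'][:,:,::-1])
    return im
def cloud(im):
    z=im['z_map'];K=im['K'];h,w=z.shape
    u,v=np.meshgrid(np.arange(w),np.arange(h))
    P=np.stack([(u-K[0,2])/K[0,0]*z,-(v-K[1,2])/K[1,1]*z,-z,np.ones_like(z)],-1)
    W=P@im['cam_to_world'].T
    W[z==0]=np.nan
    return W[...,:3]
E
python3 - <<'E'
from h import *
a=shot('scene','s0');b=shot('side','d0');c=shot('wrist','w0')
cv2.imwrite('pics/all.png',cv2.resize(np.hstack([b['image'],c['image']]),(800,300))[:,:,::-1])
for i in (a,b,c): print(i['K'].round(1).tolist(),i['cam_to_world'].round(3).tolist())
print(ctrl.get_obs(),ctrl.tcp_to_grasp)
E
```

```text
pics
[[516.6, 0.0, 272.1], [0.0, 516.6, 211.7], [0.0, 0.0, 1.0]] [[0.494, -0.736, 0.463, 1.079], [0.869, 0.41, -0.276, -0.267], [0.013, 0.539, 0.842, 1.118], [0.0, 0.0, 0.0, 1.0]]
[[500.5, 0.0, 277.7], [0.0, 500.5, 216.1], [0.0, 0.0, 1.0]] [[0.996, 0.037, -0.084, 0.366], [-0.09, 0.542, -0.835, -1.083], [0.015, 0.839, 0.543, 0.855], [0.0, 0.0, 0.0, 1.0]]
[[361.8, 0.0, 279.1], [0.0, 361.8, 214.1], [0.0, 0.0, 1.0]] [[1.0, -0.001, 0.001, 0.624], [0.001, 0.955, 0.295, 0.075], [-0.001, -0.295, 0.955, 0.371], [0.0, 0.0, 0.0, 1.0]]
{'t': 0.15, 'q': array([-1.18991563e-01,  5.32217896e-02,  1.61400038e+00, -3.44960082e-05,
        1.47599478e+00, -1.19011302e-01]), 'dq': array([ 0.00016713, -0.00179461, -0.00460779, -0.00111645, -0.00037601,
        0.00057959]), 'effort': array([ 5.10442842e-04, -3.94241810e+01, -3.70721948e+01, -1.15854355e-04,
        4.61802789e-03,  5.00508997e-05]), 'tool_pos': array([6.24504717e-01, 5.52364668e-05, 2.30322141e-01]), 'tool_rot': array([-2.22052779e+00, -2.22057893e+00,  1.61894751e-03]), 'contact_force': array([0.39289291, 0.07192298, 0.41337923]), 'wrist_torque': array([ 0.0139378, -0.0149306,  0.0042836]), 'grip_force': 0.0, 'opening': 0.0852577919402205} -0.0187
```

View pics/s0.png

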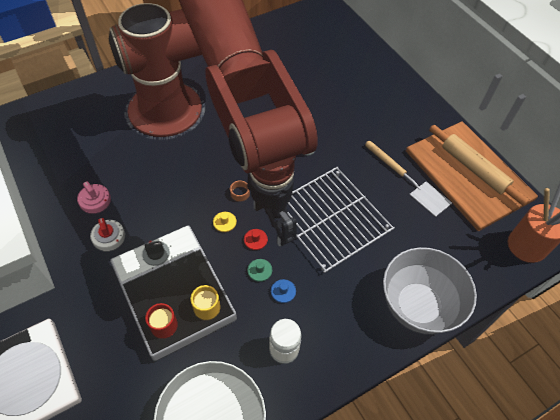

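View pics/all.png

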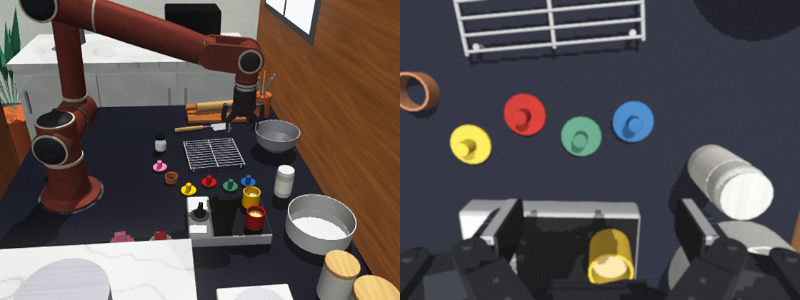

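The scene shows red (160,320) and yellow (205,302) pots on the plate. The dial is at (155,252), the red timer at (105,233) and its pink twin at (93,197). The lids sit around (224-284, 222-291) and the rack is near (335,218). The pink lid shows in the side view at (160,167).

```bash
cat >> h.py <<'E'
def find(cam,name,im,C,k=2):
    out=[]
    for r in nets.silhouettes(cam,name)[:k]:
        m=r['mask']; P=C[m]; P=P[~np.isnan(P[:,0])]
        if len(P)<10: continue
        zt=np.percentile(P[:,2],97); T=P[P[:,2]>zt-.006]
        c,rad=cv2.minEnclosingCircle((T[:,:2]*1000).astype(np.float32))
        out.append((round(float(r['p']),2),[int(x) for x in r['bbox']],'ztop',round(zt,4),'top c',(np.array(c)/1000).round(4).tolist(),round(rad,1),'mid',((P[:,:2].min(0)+P[:,:2].max(0))/2).round(4).tolist(),np.ptp(P[:,:2],axis=0).round(3).tolist(),len(P)))
    return out
E
python3 - <<'E'
from h import *
for cam in ('scene','side'):
    im=shot(cam);C=cloud(im)
    np.savez(cam+'0.npz',C=C,i=im['image'])
    for n in ['pot_red','pot_yellow','pot_blue','pot_green','lid_red','lid_yellow','rack','dial','timer','hotplate','spice','cutter']:
        for r in find(cam,n,im,C): print(cam,n,*r)
E
```

```text
scene pot_red 0.64 [146, 302, 176, 341] ztop 0.1071 top c [0.6301, -0.2631] 29.5 mid [0.6229, -0.2632] [0.073, 0.062] 865
scene pot_yellow 0.62 [111, 227, 236, 361] ztop 0.0655 top c [0.5565, -0.2068] 117.4 mid [0.5353, -0.209] [0.295, 0.214] 8487
scene pot_blue 0.34 [270, 280, 297, 308] ztop 0.0386 top c [0.6707, 0.0109] 10.0 mid [0.6713, 0.0126] [0.055, 0.061] 447
scene pot_green 0.69 [226, 180, 248, 199] ztop 0.0283 top c [0.375, 0.0547] 26.8 mid [0.3721, 0.0559] [0.059, 0.056] 236
scene lid_red 0.94 [242, 229, 269, 248] ztop 0.0393 top c [0.5183, 0.0208] 10.8 mid [0.5197, 0.0206] [0.059, 0.055] 355
scene lid_red 0.51 [249, 257, 267, 279] ztop 0.0391 top c [0.5964, -0.011] 10.4 mid [0.5969, -0.0097] [0.056, 0.055] 405
scene lid_yellow 0.68 [214, 210, 235, 233] ztop 0.0381 top c [0.4368, -0.0242] 10.8 mid [0.4366, -0.0206] [0.059, 0.061] 361
scene rack 0.61 [292, 165, 395, 269] ztop 0.0256 top c [0.5592, 0.2148] 154.9 mid [0.5511, 0.2263] [0.259, 0.228] 969
scene rack 0.17 [97, 219, 114, 237] ztop 0.0688 top c [0.3338, -0.2921] 17.2 mid [0.3294, -0.2916] [0.043, 0.034] 206
scene di
[... 1676 characters left out ...]
0.78 [158, 325, 175, 339] ztop 0.0674 top c [0.2115, -0.2923] 16.0 mid [0.2118, -0.291] [0.034, 0.019] 240
side timer 0.65 [213, 321, 230, 336] ztop 0.0681 top c [0.3312, -0.2994] 16.9 mid [0.332, -0.2971] [0.035, 0.018] 199
side hotplate 0.8 [263, 275, 381, 345] ztop 0.0634 top c [0.5117, -0.3016] 172.3 mid [0.555, -0.2497] [0.284, 0.386] 6545
side hotplate 0.64 [272, 280, 287, 307] ztop 0.0956 top c [0.459, -0.2158] 18.9 mid [0.4596, -0.2129] [0.034, 0.048] 213
side spice 0.8 [218, 183, 232, 211] ztop 0.0761 top c [0.3302, 0.2802] 23.9 mid [0.3311, 0.2791] [0.045, 0.063] 332
side cutter 0.68 [230, 240, 249, 256] ztop 0.0263 top c [0.3734, 0.0465] 27.3 mid [0.3741, 0.0625] [0.05, 0.086] 263
```

Call:
{"name": "jog_arm", "arguments": {
  "commands": [-0.7,-0.54,0,0,0,0,85,-0.7,-0.54,0,0,0,0,85,-0.7,-0.54,0,0,0,0,85,-0.7,-0.54,0,0,0,0,85,-0.7,-0.54,0,0,0,0,85,0,0,0,0,0,0,85,0,0,0,0,0,0,85]
}}

```text
t: 2.33
tool_pos: [0.4631, -0.2099, 0.2315]
tool_rot: [2.222, 2.221, 0.001]
contact_force: [0.5, -0.2, 0.9]
opening: 0.0851
grip_force: 0.0
```

```bash
cat >> h.py <<'E'
def bar(P):
    T=(P[:,:2]*1000).astype(np.float32)
    (c,s,a)=cv2.minAreaRect(T)
    d=T-T.mean(0); w,v=np.linalg.eigh(d.T@d); ax=v[:,1]
    return np.round(c,1),np.round(s,1),round(float(np.arctan2(ax[1],ax[0])),3),len(T)
E
python3 - <<'E'
from h import *
im=shot('wrist','w1');C=cloud(im)
X=C.reshape(-1,3)
o=ctrl.get_obs();print(o['q'].round(3),o['tool_pos'],o['tool_rot'])
m=(abs(X[:,0]-.463)<.035)&(abs(X[:,1]+.212)<.035)&(X[:,2]>.08)&(X[:,2]<.11)
print(bar(X[m]),X[m][:,2].mean(), np.percentile(X[m][:,2],[5,50,95]))
# plate corners
for lo,hi in ((.045,.058),):
    m=(X[:,2]>lo)&(X[:,2]<hi); print(cv2.minAreaRect((X[m][:,:2]*1000).astype(np.float32)))
E
```

```text
[-0.571 -0.231  1.879  0.     1.494 -0.572] [ 0.46338119 -0.20950077  0.23139828] [2.22067589e+00 2.22213846e+00 6.27654825e-04]
(array([ 461.5, -211.9]), array([37.8, 14.1]), 1.314, 820) 0.091798850257917 [0.0869616  0.09230811 0.09371646]
((466.113525390625, -250.15640258789062), (501.4626770019531, 277.59027099609375), 28.900588989257812)
```

View pics/w1.png

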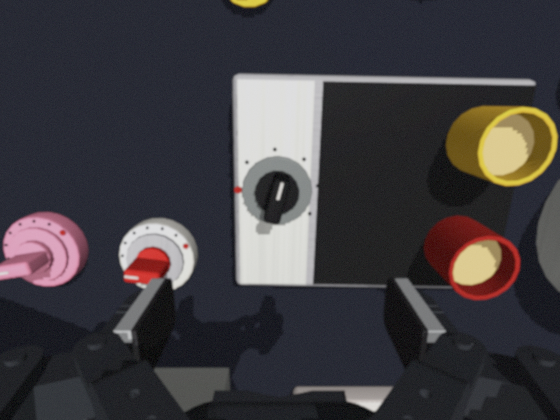

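The dial's mark points up (+y), so it sits about 1.83 rad from off. The pots' and lids' places agree with the nets. Next I grasp the dial bar.

Call:
{"name": "jog_arm", "arguments": {
  "commands": [-0.04,-0.03,0,0,0,0.86,60,0,0,0.3,0,0,0.86,60,0,0,0.8,0,0,0.85,60,0,0,0.8,0,0,0,60,0,0,0.8,0,0,0,60,0,0,0,0,0,0,60,0,0,0,0,0,0,60,0,0,0,0,0,0,8,0,0,0,0,0,0,8,0,0,0,0,0,0,8,0,0,0,0,0,0,8,0,0,0,0,0,0,8],
  "newtons": 40
}}

```text
t: 3.88
tool_pos: [0.4608, -0.2126, 0.071]
tool_rot: [-2.487, -1.918, 0.002]
contact_force: [-5.7, 2.3, 8.1]
opening: 0.0132
grip_force: 40.5
```

Call:
{"name": "jog_arm", "arguments": {
  "commands": [0,0,0,0,0,-1,8,0,0,0,0,0,-1,8,0,0,0,0,0,-1,8,0,0,0,0,0,-1,8,0,0,0,0,0,-1,8,0,0,0,0,0,-1,8,0,0,0,0,0,-1,8,0,0,0,0,0,-1,8,0,0,0,0,0,-1,8,0,0,0,0,0,-1,8,0,0,0,0,0,-1,8,0,0,0,0,0,-1,8,0,0,0,0,0,-1,8,0,0,0,0,0,-1,8,0,0,0,0,0,-1,8,0,0,0,0,0,-1,8,0,0,0,0,0,-1,8,0,0,0,0,0,-0.8,8]
}}

```text
t: 6.12
tool_pos: [0.462, -0.2116, 0.071]
tool_rot: [0.072, 3.139, 0.004]
contact_force: [-0.5, 5.2, 5.7]
opening: 0.013
grip_force: 40.3
```

```bash
python3 -c "
from h import *
o=ctrl.get_obs();print(o['q'].round(3),o['wrist_torque'],o['contact_force'])
from scipy.spatial.transform import Rotation as R
print(R.from_rotvec(o['tool_rot']).as_matrix().round(3))"
```

```text
[-0.578 -0.07   2.016  0.003  1.195 -2.104] [ 0.99006808  0.20006132 -0.0699539 ] [-0.53252163  5.18064952  5.71836901]
[[-0.999  0.046  0.002]
 [ 0.046  0.999  0.002]
 [-0.002  0.002 -1.   ]]
```

Call:
{"name": "jog_arm", "arguments": {
  "commands": [0,0,0,0,0,-0.5,8,0,0,0,0,0,-0.5,8,0,0,0,0,0,-0.5,8,0,0,0,0,0,0,8]
}}

```text
t: 6.62
tool_pos: [0.4625, -0.2116, 0.0712]
tool_rot: [-0.15, 3.134, 0.005]
contact_force: [0.8, 5.4, 5.5]
opening: 0.0132
grip_force: 87.4
```

```bash
python3 -c "
from h import *
o=ctrl.get_obs();print(o['q'].round(3),o['wrist_torque'],o['contact_force'])
from scipy.spatial.transform import Rotation as R
print(R.from_rotvec(o['tool_rot']).as_matrix().round(3))"
```

```text
[-0.578 -0.07   2.016  0.005  1.194 -2.246] [ 0.94626906  0.02344432 -1.93809243] [0.75298895 5.36562177 5.51513929]
[[-0.995 -0.095  0.004]
 [-0.095  0.995  0.003]
 [-0.004  0.003 -1.   ]]
```

Call:
{"name": "jog_arm", "arguments": {
  "commands": [0,0,0,0,0,0,60,0,0,0,0,0,0,60,0,0,0,0,0,0,60,0,0,-0.8,0,0,0,60,0,0,-0.9,0,0,1,85,0,0,-0.9,0,0,1,85,0,0,0,0,0,1,85,0,0,0,0,0,1,85,0,0,0,0,0,1,85,0,0,0,0,0,1,85,0,0,0,0,0,1,85,0,0,0,0,0,1,85,0,0,0,0,0,1,85,0,0,0,0,0,1,85,0,0,0,0,0,1,85,0,0,0,0,0,1,85,0,0,0,0,0,1,85,0,0,0,0,0,1,85,0,0,0,0,0,1,85,0,0,0,0,0,1,85]
}}

```text
t: 9.12
tool_pos: [0.461, -0.2124, 0.2251]
tool_rot: [-2.142, -2.297, 0.001]
contact_force: [-1.1, -0.8, 0.1]
opening: 0.0855
grip_force: 0.0
```

Run:
```python
from h import *
im=shot('wrist');C=cloud(im)
cv2.imwrite('pics/w2.png',im['image'][60:380,:,::-1])
X=C.reshape(-1,3)
o=ctrl.get_obs();print(o['q'].round(3),o['tool_pos'],o['tool_rot'])
def near(x,y,r,lo,hi): return X[(np.hypot(X[:,0]-x,X[:,1]-y)<r)&(X[:,2]>lo)&(X[:,2]<hi)]
print('dial',bar(near(.462,-.212,.03,.08,.11)))
P=near(.333,-.296,.03,.055,.08);print('timer',bar(P),P[:,2].max())
for n in ((.63,-.265),(.638,-.168)):
    P=near(*n,.04,.098,.115);print('pot',cv2.minEnclosingCircle((P[:,:2]*1000).astype(np.float32)),np.median(P[:,2]),len(P))
```

```text
[-0.578 -0.229  1.888 -0.     1.484 -0.646] [ 0.46100763 -0.21244174  0.22506381] [-2.14465283e+00 -2.29518471e+00  5.18845986e-04]
dial (array([ 461.3, -212.1]), array([14.4, 37.9]), 3.123, 932)
timer (array([ 333.6, -292.8]), array([14.1, 34.1]), 2.992, 652) 0.06688163567392219
pot ((630.2686767578125, -265.4212646484375), 29.5899600982666) 0.1031446341020621 1497
pot ((638.3709106445312, -167.16868591308594), 29.117572784423828) 0.1031731096936615 1675
```

View pics/w2.png

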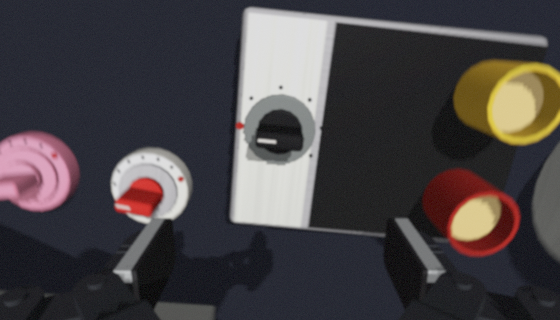

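Run:
```python
from h import *
for cam in ('scene','side'):
    C=np.load(cam+'0.npz')['C'];X=C.reshape(-1,3)
    for n,p in (('red',(.63,-.265)),('yel',(.638,-.168))):
        d=np.hypot(X[:,0]-p[0],X[:,1]-p[1]); m=(d>.036)&(d<.13)&(X[:,2]>.062)&(np.hypot(X[:,0]-.63,X[:,1]+.265)>.037)&(np.hypot(X[:,0]-.638,X[:,1]+.168)>.037)
        Q=X[m];
        for ang in range(-180,180,30):
            a=np.degrees(np.arctan2(Q[:,1]-p[1],Q[:,0]-p[0])); s=abs(a-ang)<15
            if s.sum()>5: print(cam,n,ang,np.percentile(d[m][s],3).round(3),np.percentile(Q[s][:,2],95).round(3),s.sum())
    im=np.load(cam+'0.npz')['i'].astype(int)
    m=(X[:,2]>.014)&(X[:,2]<.032)&(abs(X[:,0]-.553)<.16)&(abs(X[:,1]-.22)<.16)&(im.reshape(-1,3).min(1)>110)
    print(cam,cv2.minAreaRect((X[m][:,:2]*1000).astype(np.float32)),np.median(X[m][:,2]),m.sum())
```

```text
scene red -30 0.125 0.072 8
scene red 0 0.114 0.074 97
scene red 30 0.121 0.072 17
scene yel -30 0.123 0.072 55
scene yel 0 0.127 0.072 8
scene yel 90 0.103 0.553 1073
scene yel 120 0.109 0.555 172
scene ((556.7000122070312, 216.31727600097656), (232.88058471679688, 218.89073181152344), 4.594796180725098) 0.021708272738987677 1529
side red -30 0.121 0.072 14
side red 0 0.112 0.071 49
side red 30 0.124 0.07 6
side yel -30 0.125 0.072 19
side yel 90 0.098 0.549 908
side yel 120 0.105 0.553 648
side ((557.6209716796875, 212.04840087890625), (231.6314697265625, 220.56910705566406), 4.775683879852295) 0.02083808126598463 651
```

Call:
{"name": "jog_arm", "arguments": {
  "commands": [0,0,0,0,0,0.66,85,-0.3,0.94,0,0,0,0,85,-0.3,0.94,0,0,0,0,85,-0.28,0.94,0,0,0,0,85,0,0,0,0,0,0,85,0,0,0.9,0,0,0,85,0,0,0.9,0,0,0,85,0,0,0.85,0,0,0,85,0,0,0,0,0,0,85,0,0,0,0,0,0,45,0,0,0,0,0,0,45,0,0,0,0,0,0,45,0,0,0,0,0,0,45],
  "newtons": 35
}}

```text
t: 10.8
tool_pos: [0.633, -0.2653, 0.0709]
tool_rot: [2.209, 2.225, 0.002]
contact_force: [-1.5, -0.2, 7.1]
opening: 0.0568
grip_force: 38.6
```

Call:
{"name": "jog_arm", "arguments": {
  "commands": [0,0,-0.5,0,0,0,45,0,0,-0.75,0,0,0,45,0,0,-0.75,0,0,0,45,0.86,-0.047,0,0,0,0,45,0.86,-0.047,0,0,0,0,45,0.86,-0.047,0,0,0,0,45,0.86,-0.047,0,0,0,0,45,0.86,-0.047,0,0,0,0,45,0.86,-0.047,0,0,0,0,45,0.86,-0.047,0,0,0,0,45,0.86,-0.047,0,0,0,0,45,0.86,-0.047,0,0,0,0,45,0.86,-0.047,0,0,0,0,45,0,0,0,0,0,0,45,0,0,0,0,0,0,45]
}}

```text
t: 12.68
tool_pos: [0.5989, 0.2516, 0.1866]
tool_rot: [2.213, 2.229, -0.0]
contact_force: [0.5, 0.3, -2.0]
opening: 0.0566
grip_force: 38.7
```

Run:
```python
from h import *
o=ctrl.get_obs();print(o['tool_pos'],o['contact_force'],o['opening'],o['grip_force'])
im=shot('scene','s3');C=cloud(im)
for n in ['pot_yellow','lid_red','lid_yellow']:
    for r in find('scene',n,im,C): print(n,*r)
im=shot('side');C=cloud(im);X=C.reshape(-1,3)
# pot in hand: red coloured points
i=im['image'].reshape(-1,3).astype(int)
m=(np.hypot(X[:,0]-.605,X[:,1]-.25)<.05)&(i[:,0]>90)&(i[:,1]<60)&(i[:,2]<60)
print(X[m].min(0),X[m].max(0),np.percentile(X[m][:,2],[2,98]))
```

```text
[0.59888343 0.25158203 0.18660745] [ 0.48095986  0.30091552 -1.95753331] 0.05655805061074048 38.65710188169032
pot_yellow 0.62 [187, 286, 219, 319] ztop 0.1072 top c [0.6379, -0.1657] 29.6 mid [0.6257, -0.1653] [0.085, 0.057] 822
lid_red 0.88 [244, 228, 266, 248] ztop 0.0395 top c [0.5178, 0.0198] 10.7 mid [0.5174, 0.0212] [0.058, 0.056] 362
lid_red 0.58 [250, 160, 271, 177] ztop 0.0383 top c [0.3288, 0.1363] 10.8 mid [0.325, 0.137] [0.065, 0.058] 309
lid_yellow 0.64 [212, 210, 235, 232] ztop 0.0388 top c [0.4366, -0.0236] 11.3 mid [0.4314, -0.0207] [0.067, 0.061] 383
lid_yellow 0.43 [97, 220, 114, 238] ztop 0.0691 top c [0.3335, -0.2911] 17.4 mid [0.3106, -0.2902] [0.083, 0.033] 212
[0.567978   0.20169648 0.16647174] [0.62573094 0.29682175 0.51048714] [0.1684466  0.50879894]
```

View pics/s3.png

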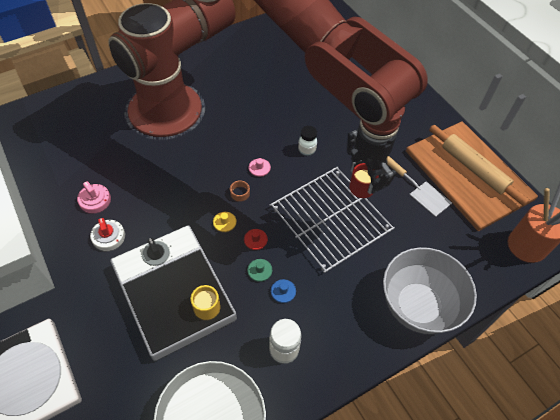

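The red pot is held upright above the rack at (362,182). The lids are still in place, and nothing else has moved.

Call:
{"name": "jog_arm", "arguments": {
  "commands": [0,0.07,0.9,0,0,0,45,0,0,0.9,0,0,0,45,0,0,0.45,0,0,0,45,0,0,0,0,0,0,45,0,0,0.06,0,0,0,45,0,0,0,0,0,0,45]
}}

```text
t: 13.68
tool_pos: [0.6046, 0.2521, 0.0499]
tool_rot: [2.213, 2.228, 0.005]
contact_force: [0.3, -0.3, -1.2]
opening: 0.0568
grip_force: 38.6
```

Call:
{"name": "jog_arm", "arguments": {
  "commands": [0,0,0.07,0,0,0,45,0,0,0.04,0,0,0,45,0,0,0,0,0,0,45]
}}

```text
t: 14.05
tool_pos: [0.6038, 0.2521, 0.0429]
tool_rot: [2.213, 2.229, 0.002]
contact_force: [-3.4, -0.3, 5.2]
opening: 0.0568
grip_force: 39.2
```

Call:
{"name": "jog_arm", "arguments": {
  "commands": [0,0,0,0,0,0,85,0,0,0,0,0,0,85,0,0,0,0,0,0,85,0,0,-0.4,0,0,0,85,0,0,-1,0,0,0,85,0,0,-1,0,0,0,85,-0.995,0.08,0,0,0,0,85,-0.995,0.08,0,0,0,0,85,-0.995,0.08,0,0,0,0,85,-0.995,0.08,0,0,0,0,85,-0.995,0.08,0,0,0,0,85,-0.995,0.08,0,0,0,0,85,-0.995,0.08,0,0,0,0,85,0,0,0,0,0,0,85,0,0,0,0,0,0,85]
}}

```text
t: 15.92
tool_pos: [0.6395, -0.1656, 0.1847]
tool_rot: [-2.214, -2.228, -0.0]
contact_force: [0.8, 0.9, 0.5]
opening: 0.0854
grip_force: 0.0
```

Run:
```python
from h import *
o=ctrl.get_obs();print(o['tool_pos'],o['tool_rot'])
im=shot('scene','s4');X=cloud(im).reshape(-1,3)
for n in ((.604,.252),(.638,-.166)):
    P=X[(np.hypot(X[:,0]-n[0],X[:,1]-n[1])<.05)&(X[:,2]>.065)&(X[:,2]<.115)];zt=np.percentile(P[:,2],95);Q=P[P[:,2]>zt-.008];print(cv2.minEnclosingCircle((Q[:,:2]*1000).astype(np.float32)),zt)
```

```text
[ 0.63949284 -0.1655995   0.1847467 ] [-2.21356465e+00 -2.22804995e+00 -3.25740215e-04]
((602.158203125, 252.89212036132812), 30.499832153320312) 0.0794438535161389
((638.4947509765625, -166.32484436035156), 29.42023468017578) 0.10665906149229325
```

Red pot stands on the rack at (.602,.252). Now the yellow one.

Call:
{"name": "jog_arm", "arguments": {
  "commands": [-0.01,-0.02,0.9,0,0,0,85,0,0,0.9,0,0,0,85,0,0,0.1,0,0,0,85,0,0,0,0,0,0,85,0,0,0,0,0,0,45,0,0,0,0,0,0,45,0,0,0,0,0,0,45,0,0,0,0,0,0,45]
}}

```text
t: 16.98
tool_pos: [0.6405, -0.1671, 0.0749]
tool_rot: [2.21, 2.226, 0.004]
contact_force: [-1.0, 1.1, 6.7]
opening: 0.0577
grip_force: 37.8
```

Call:
{"name": "jog_arm", "arguments": {
  "commands": [0,0,-0.5,0,0,0,45,0,0,-0.7,0,0,0,45,0,0,-0.7,0,0,0,45,0.95,-0.35,0,0,0,0,45,0.95,-0.35,0,0,0,0,45,0.95,-0.35,0,0,0,0,45,0.95,-0.35,0,0,0,0,45,0.95,-0.35,0,0,0,0,45,0.95,-0.35,0,0,0,0,45,0,0,0,0,0,0,45,0,0,0,0,0,0,45]
}}

```text
t: 18.35
tool_pos: [0.5102, 0.1746, 0.1855]
tool_rot: [2.212, 2.229, 0.001]
contact_force: [0.2, -0.8, -2.6]
opening: 0.0574
grip_force: 38.6
```

Call:
{"name": "jog_arm", "arguments": {
  "commands": [0,0.06,0.9,0,0,0,45,0,0,0.9,0,0,0,45,0,0,0.42,0,0,0,45,0,0,0,0,0,0,45,0,0,0.06,0,0,0,45,0,0,0,0,0,0,45]
}}

```text
t: 19.1
tool_pos: [0.5148, 0.1744, 0.0497]
tool_rot: [2.213, 2.228, 0.003]
contact_force: [0.3, -1.1, -2.7]
opening: 0.0576
grip_force: 39.2
```

Call:
{"name": "jog_arm", "arguments": {
  "commands": [0,0,0.05,0,0,0,45,0,0,0,0,0,0,45]
}}

```text
t: 19.35
tool_pos: [0.5147, 0.1749, 0.0464]
tool_rot: [2.212, 2.228, 0.003]
contact_force: [1.0, 0.3, 0.4]
opening: 0.0574
grip_force: 39.5
```

Call:
{"name": "jog_arm", "arguments": {
  "commands": [0,0,0,0,0,0,85,0,0,0,0,0,0,85,0,0,0,0,0,0,85,0,0,-0.4,0,0,0,85,0,0,-1,0,0,0,85,0,0,-1,0,0,0,85,-0.87,0.01,0,0,0,0,50,-0.87,0.01,0,0,0,0,50,-0.87,0.01,0,0,0,0,50,0,0,0,0,0,0,50,0,0,0,0,0,0,50]
}}

```text
t: 20.72
tool_pos: [0.5165, 0.0184, 0.1892]
tool_rot: [-2.214, -2.228, -0.0]
contact_force: [0.5, 0.3, -0.6]
opening: 0.0499
grip_force: 0.0
```

```bash
cat >> h.py <<'E'
def grips():
    for cam in ('wrist','scene'):
        im=shot(cam);X=cloud(im).reshape(-1,3);i=im['image'].reshape(-1,3).astype(int)
        R=(i[:,0]>80)&(i[:,1]<70)&(i[:,2]<70);Y=(i[:,0]>110)&(i[:,1]>80)&(i[:,2]<75)
        for n,M,lo,hi in (('red lid',R,.03,.045),('yellow lid',Y,.03,.045),('red disc',R,.004,.02),('yellow disc',Y,.004,.02),('red pot',R,.07,.085),('yel pot',Y,.07,.085)):
            P=X[M&(X[:,2]>lo)&(X[:,2]<hi)&(X[:,0]>.38)&(X[:,1]>-.1)]
            if len(P)>10:
                c,r=cv2.minEnclosingCircle((P[:,:2]*1000).astype(np.float32));print(cam,n,np.round(c,1),round(r,1),np.median(P[:,2]).round(4),len(P))
E
python3 - <<'E'
from h import *
print(ctrl.get_obs()['tool_pos']);grips();shot('wrist','w5')
E
```

```text
[0.51648565 0.01839614 0.18920085]
wrist red lid [519.4  19.1] 9.9 0.0348 99
wrist yellow lid [489.9  62. ] 103.2 0.0366 268
wrist red disc [467.8  25.3] 79.7 0.0098 569
wrist yellow disc [463.2  53.1] 109.9 0.0113 225
wrist yel pot [515.5 154.8] 21.0 0.0742 205
scene red lid [685.9 323.3] 354.3 0.0382 306
scene yellow lid [575.6 296.9] 357.0 0.0375 95
scene red disc [594.2 360.5] 393.8 0.0125 669
scene yellow disc [598.4 335.3] 420.4 0.0177 451
scene red pot [745.  416.9] 245.2 0.0767 291
scene yel pot [558.1 211.7] 83.8 0.0747 98
```

View pics/w5.png

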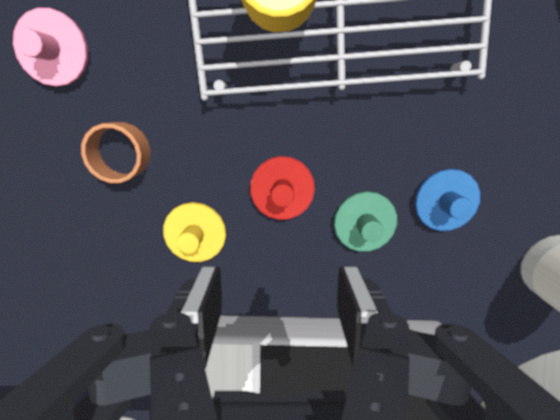

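The red lid is at (283,187), with its grip upright and free of its neighbours. I go down on it.

Call:
{"name": "jog_arm", "arguments": {
  "commands": [0.02,0.03,0.9,0,0,0,50,0,0,0.9,0,0,0,50,0,0,0.9,0,0,0,50,0,0,0.15,0,0,0,50,0,0,0,0,0,0,50,0,0,0,0,0,0,50]
}}

```text
t: 21.62
tool_pos: [0.5208, 0.0193, 0.0213]
tool_rot: [2.21, 2.227, 0.005]
contact_force: [-0.3, -0.2, 0.4]
opening: 0.05
grip_force: 0.0
```

Call:
{"name": "jog_arm", "arguments": {
  "commands": [0,-0.02,0.06,0,0,0,50,0,0,0,0,0,0,10,0,0,0,0,0,0,10,0,0,0,0,0,0,10,0,0,0,0,0,0,10,0,0,0,0,0,0,10],
  "newtons": 30
}}

```text
t: 22.38
tool_pos: [0.5176, 0.0192, 0.0153]
tool_rot: [2.213, 2.229, 0.001]
contact_force: [-1.3, -0.6, 5.3]
opening: 0.0188
grip_force: 29.8
```

Call:
{"name": "jog_arm", "arguments": {
  "commands": [0,0,-0.8,0,0,0,10,0,0,-1,0,0,0,10,0,0,-1,0,0,0,10,0.78,0.285,0,0,0,0,10,0.78,0.285,0,0,0,0,10,0.78,0.285,0,0,0,0,10,0.78,0.285,0,0,0,0,10,0.78,0.285,0,0,0,0,10,0,0,0,0,0,0,10,0,0,0,0,0,0,10]
}}

```text
t: 23.62
tool_pos: [0.6005, 0.2535, 0.1816]
tool_rot: [-2.213, -2.229, 0.003]
contact_force: [0.9, 0.8, -1.1]
opening: 0.0189
grip_force: 29.6
```

```bash
cat >> h.py <<'E'
def fitc(X,M,lo,hi,c0,r=.04):
    """circle fit through outer edge of horizontal disc/rim points"""
    from scipy.optimize import least_squares
    P=X[M&(X[:,2]>lo)&(X[:,2]<hi)&(np.hypot(X[:,0]-c0[0],X[:,1]-c0[1])<r)]
    if len(P)<15: return None
    c,rad=cv2.minEnclosingCircle((P[:,:2]*1000).astype(np.float32));return np.round(c,1),round(rad,1),np.median(P[:,2]).round(4),len(P)
def masks(im):
    i=im['image'].reshape(-1,3).astype(int)
    return {'red':(i[:,0]>70)&(i[:,1]<.45*i[:,0])&(i[:,2]<.5*i[:,0]),'yellow':(i[:,0]>90)&(i[:,1]>.6*i[:,0])&(i[:,2]<.5*i[:,0])}
E
python3 - <<'E'
from h import *
o=ctrl.get_obs();t=o['tool_pos'];print(t,o['opening'])
for cam in ('scene','side'):
    im=shot(cam,cam+'6');X=cloud(im).reshape(-1,3);M=masks(im)
    print(cam,'pot',fitc(X,M['red'],.07,.085,(.603,.252)),'lid',fitc(X,M['red'],t[2]-.015,t[2]+.002,t,.05),'ypot',fitc(X,M['yellow'],.07,.085,(.515,.175)),
     'ylid',fitc(X,M['yellow'],.03,.045,(.437,-.024)))
a=cv2.imread('pics/scene6.png')[100:300,250:450];b=cv2.imread('pics/side6.png')[100:300,230:430]
cv2.imwrite('pics/c6.png',cv2.resize(np.hstack([a,b]),(800,400)))
E
```

```text
[0.6004604  0.25353649 0.18156216] 0.018878197548478835
scene pot (array([601.9, 253.1]), 30.2, np.float64(0.0758), 140) lid (array([600.1, 253.2]), 29.3, np.float64(0.1772), 224) ypot (array([514.6, 176.9]), 30.4, np.float64(0.0761), 155) ylid (array([437.1, -24.1]), 10.5, np.float64(0.0374), 49)
side pot (array([602.3, 249.7]), 32.3, np.float64(0.0746), 87) lid (array([599.2, 248.9]), 29.0, np.float64(0.1769), 106) ypot (array([512.6, 172.9]), 34.2, np.float64(0.0748), 103) ylid (array([435.5, -26.7]), 11.0, np.float64(0.0354), 39)
```

View pics/c6.png

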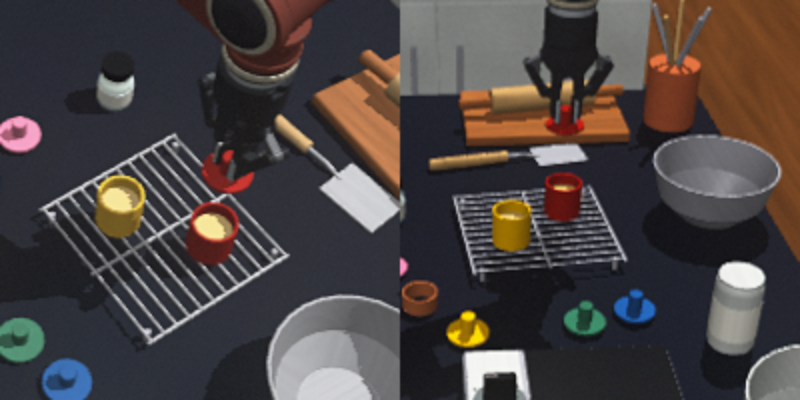

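Both pots stand upright on the rack, and the red lid hangs level over the red pot, about 2 mm short in x.

Call:
{"name": "jog_arm", "arguments": {
  "commands": [0,0.04,0.7,0,0,0,10,0,0,0.7,0,0,0,10,0,0,0,0,0,0,10,0,0,0,0,0,0,10,0,0,0.07,0,0,0,10,0,0,0.07,0,0,0,10,0,0,0,0,0,0,10]
}}

```text
t: 24.6
tool_pos: [0.6034, 0.2539, 0.0904]
tool_rot: [-2.214, -2.229, -0.0]
contact_force: [0.0, -0.6, -0.2]
opening: 0.0185
grip_force: 29.6
```

Call:
{"name": "jog_arm", "arguments": {
  "commands": [0,0,0.05,0,0,0,10,0,0,0.02,0,0,0,10,0,0,0,0,0,0,10]
}}

```text
t: 24.98
tool_pos: [0.6035, 0.254, 0.0864]
tool_rot: [-2.214, -2.229, -0.0]
contact_force: [-1.5, -0.2, 2.0]
opening: 0.0186
grip_force: 29.8
```

Call:
{"name": "jog_arm", "arguments": {
  "commands": [0,0,0,0,0,0,50,0,0,0,0,0,0,50,0,0,0,0,0,0,50,0,0,-0.5,0,0,0,50,0,0,-1,0,0,0,50,0,0,-0.3,0,0,0,50,-0.775,-0.463,0,0,0,0,50,-0.775,-0.463,0,0,0,0,50,-0.775,-0.463,0,0,0,0,50,-0.775,-0.463,0,0,0,0,50,-0.775,-0.463,0,0,0,0,50,-0.775,-0.463,0,0,0,0,50,0,0,0,0,0,0,50,0,0,0,0,0,0,50]
}}

```text
t: 26.72
tool_pos: [0.4387, -0.0261, 0.1938]
tool_rot: [-2.214, -2.228, -0.001]
contact_force: [0.3, 0.1, 0.7]
opening: 0.05
grip_force: 0.0
```

Run:
```python
from h import *
o=ctrl.get_obs();t=o['tool_pos'];print(t,o['opening'])
for cam in ('scene','side','wrist'):
    im=shot(cam);X=cloud(im).reshape(-1,3);M=masks(im)
    print(cam,'rlid disc',fitc(X,M['red'],.07,.09,(.603,.252)),'rgrip',fitc(X,M['red'],.1,.12,(.603,.252)),'ylid',fitc(X,M['yellow'],.03,.045,(.437,-.024)))
```

```text
[ 0.4386962  -0.02612623  0.19382717] 0.0500147495546554
scene rlid disc (array([603.8, 254.2]), 30.5, np.float64(0.0822), 370) rgrip (array([604.4, 255.8]), 11.5, np.float64(0.1082), 60) ylid (array([415.9,  -3.1]), 10.7, np.float64(0.0368), 52)
side rlid disc (array([600.4, 247.5]), 33.2, np.float64(0.0809), 174) rgrip (array([602.8, 247.1]), 9.7, np.float64(0.1076), 24) ylid (array([414.4,  -8.3]), 13.1, np.float64(0.0355), 41)
wrist rlid disc None rgrip None ylid (array([417.1,  -5.1]), 10.0, np.float64(0.0355), 438)
```

The yellow lid was knocked to about (.4165,-.004). I follow it there.

Call:
{"name": "jog_arm", "arguments": {
  "commands": [0.365,-0.37,0,0,0,0,46,0,0,0.9,0,0,0,46,0,0,0.9,0,0,0,46,0,0,0.9,0,0,0,46,0,0,0.2,0,0,0,46,0,0,0,0,0,0,46,0,0,0,0,0,0,46]
}}

```text
t: 27.75
tool_pos: [0.4187, -0.0047, 0.0227]
tool_rot: [2.21, 2.227, 0.004]
contact_force: [-0.0, 0.0, 0.5]
opening: 0.0458
grip_force: 0.0
```

Call:
{"name": "jog_arm", "arguments": {
  "commands": [0,-0.02,0.08,0,0,0,46,0,0,0,0,0,0,10,0,0,0,0,0,0,10,0,0,0,0,0,0,10,0,0,0,0,0,0,10,0,0,0,0,0,0,10]
}}

```text
t: 28.5
tool_pos: [0.4156, -0.0046, 0.0159]
tool_rot: [2.213, 2.229, 0.0]
contact_force: [-0.5, 0.9, 5.3]
opening: 0.0189
grip_force: 29.6
```

Call:
{"name": "jog_arm", "arguments": {
  "commands": [0,0,-0.8,0,0,0,10,0,0,-1,0,0,0,10,0,0,-1,0,0,0,10,0.75,0.41,0,0,0,0,10,0.75,0.41,0,0,0,0,10,0.75,0.41,0,0,0,0,10,0.75,0.41,0,0,0,0,10,0,0,0,0,0,0,10,0,0,0,0,0,0,10]
}}

```text
t: 29.62
tool_pos: [0.5117, 0.1759, 0.1824]
tool_rot: [-2.213, -2.229, 0.003]
contact_force: [-0.0, 0.3, -0.8]
opening: 0.0192
grip_force: 29.7
```

Run:
```python
from h import *
o=ctrl.get_obs();t=o['tool_pos'];print(t,o['opening'])
for cam in ('scene','side'):
    im=shot(cam,cam+'7');X=cloud(im).reshape(-1,3);M=masks(im)
    print(cam,'pot',fitc(X,M['yellow'],.07,.085,(.514,.175),.05),'lid',fitc(X,M['yellow'],t[2]-.015,t[2]+.002,t,.05),'rlid',fitc(X,M['red'],.07,.09,(.603,.252)))
a=cv2.imread('pics/scene7.png')[100:300,250:450];b=cv2.imread('pics/side7.png')[100:300,230:430]
cv2.imwrite('pics/c7.png',cv2.resize(np.hstack([a,b]),(800,400)))
```

```text
[0.51167298 0.1759283  0.18235154] 0.019157865240700324
scene pot (array([514.8, 176.8]), 30.4, np.float64(0.076), 152) lid (array([510.1, 175.4]), 30.0, np.float64(0.1776), 231) rlid (array([604. , 255.5]), 31.6, np.float64(0.0823), 367)
side pot (array([514. , 170.5]), 30.9, np.float64(0.0748), 99) lid (array([510.4, 170.2]), 29.6, np.float64(0.1773), 122) rlid (array([597.9, 248.9]), 33.4, np.float64(0.0806), 175)
```

View pics/c7.png

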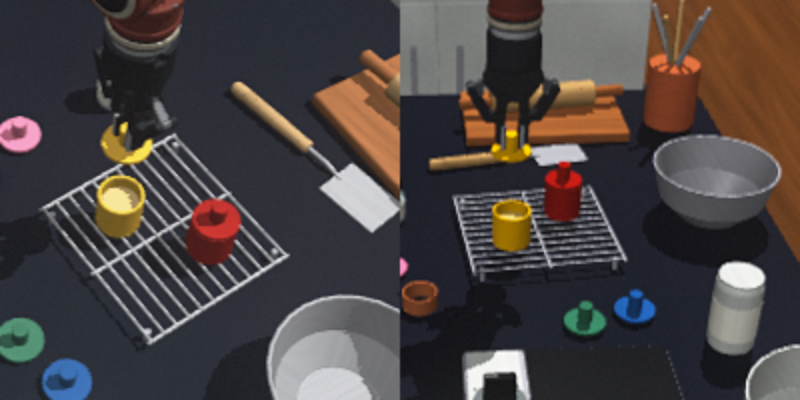

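The red lid sits flat on its pot. The yellow lid hangs about 3-4 mm short in x, so I correct that and lower it.

Call:
{"name": "jog_arm", "arguments": {
  "commands": [0.01,0.055,0.7,0,0,0,10,0,0,0.7,0,0,0,10,0,0,0,0,0,0,10,0,0,0,0,0,0,10,0,0,0.07,0,0,0,10,0,0,0.07,0,0,0,10,0,0,0,0,0,0,10]
}}

```text
t: 30.6
tool_pos: [0.5156, 0.1768, 0.091]
tool_rot: [2.214, 2.229, 0.0]
contact_force: [1.5, -1.0, -1.2]
opening: 0.0183
grip_force: 29.7
```

Call:
{"name": "jog_arm", "arguments": {
  "commands": [0,0,0.05,0,0,0,10,0,0,0.02,0,0,0,10,0,0,0,0,0,0,10]
}}

```text
t: 30.98
tool_pos: [0.5156, 0.1769, 0.087]
tool_rot: [-2.213, -2.229, 0.0]
contact_force: [-0.8, -0.2, 1.8]
opening: 0.0189
grip_force: 29.9
```

Call:
{"name": "jog_arm", "arguments": {
  "commands": [0,0,0,0,0,0,50,0,0,0,0,0,0,50,0,0,0,0,0,0,50,0,0,-0.5,0,0,0,50,0,0,-1,0,0,0,50,0,0,-0.3,0,0,0,50,-0.87,-0.337,0,0,0,0,60,-0.87,-0.337,0,0,0,0,60,-0.87,-0.337,0,0,0,0,60,-0.87,-0.337,0,0,0,0,60,-0.87,-0.337,0,0,0,0,60,-0.87,-0.337,0,0,0,0,60,-0.87,-0.337,0,0,0,0,60,-0.87,-0.337,0,0,0,0,60,-0.87,-0.337,0,0,0,0,60,0,0,0,0,0,0,60,0,0,0,0,0,0,60]
}}

```text
t: 33.1
tool_pos: [0.3367, -0.2937, 0.194]
tool_rot: [-2.213, -2.228, -0.001]
contact_force: [0.9, 0.5, 0.5]
opening: 0.0601
grip_force: 0.0
```

Run:
```python
from h import *
o=ctrl.get_obs();t=o['tool_pos'];print(t,o['tool_rot'],o['q'].round(3))
im=shot('scene','scene8');X=cloud(im).reshape(-1,3);M=masks(im)
print(fitc(X,M['yellow'],.07,.09,(.515,.176)),fitc(X,M['red'],.07,.09,(.603,.252)))
for c,p in (('red',(.603,.253)),('yellow',(.515,.176))):
    m=M[c]&(np.hypot(X[:,0]-p[0],X[:,1]-p[1])<.04); print(c,X[m][:,2].max())
im2=shot('side')
iw=shot('wrist');X=cloud(iw).reshape(-1,3)
P=X[(np.hypot(X[:,0]-.333,X[:,1]+.293)<.03)&(X[:,2]>.055)&(X[:,2]<.08)];print('timer',bar(P))
a=im['image'][100:300,250:450];b=im2['image'][100:300,230:430];c=iw['image'][60:420:1,100:460]
f=lambda z:cv2.resize(z,(266,266),interpolation=cv2.INTER_CUBIC)
cv2.imwrite('pics/c8.png',cv2.resize(np.hstack([f(a),f(b),f(c)]),(798,266))[:,:,::-1])
```

```text
[ 0.33674835 -0.29368245  0.19398783] [-2.21310953e+00 -2.22766653e+00 -1.10474124e-03] [-8.840e-01 -3.710e-01  2.052e+00  1.000e-03  1.463e+00 -8.910e-01]
(array([514.1, 176.7]), 31.2, np.float64(0.0822), 351) (array([604. , 254.4]), 31.3, np.float64(0.0822), 371)
red 0.11207045759144996
yellow 0.11337524505568042
timer (array([ 333. , -293.3]), array([14.4, 34. ]), 3.004, 812)
```

View pics/c8.png

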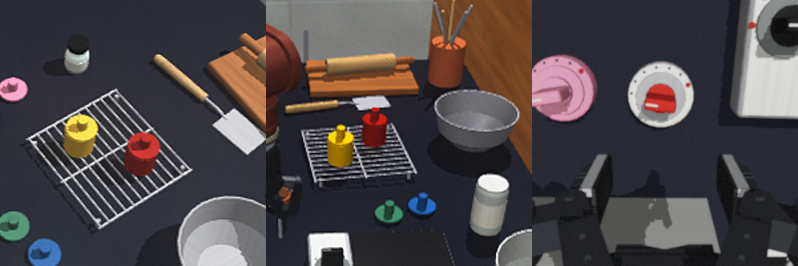

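Both pots are upright and covered with their own lids, and nothing else has moved. Next is the red timer, not the pink one to its left.

Call:
{"name": "jog_arm", "arguments": {
  "commands": [0,-0.06,0,0,0,-1,60,0,0,0,0,0,-1,60,0,0,0,0,0,-1,60,0,0,0,0,0,-1,60,0,0,0,0,0,-1,60,0,0,0,0,0,-1,60,0,0,0,0,0,-1,60,0,0,0,0,0,-1,60,0,0,0,0,0,-1,60,0,0,0,0,0,-1,60,0,0,0,0,0,-1,60,0,0,0,0,0,-1,60,0,0,0,0,0,-1,60,0,0,0,0,0,-1,60,0,0,0,0,0,-0.3,60,0,0,0.8,0,0,0,60,0,0,0.7,0,0,0,60,0,0,0,0,0,0,60]
}}

```text
t: 35.5
tool_pos: [0.3317, -0.2914, 0.1011]
tool_rot: [-0.209, -3.129, -0.009]
contact_force: [0.4, 0.4, 0.1]
opening: 0.06
grip_force: 0.0
```

```bash
python3 -c "
from h import *
o=ctrl.get_obs();print(o['q'].round(3),o['tool_pos'])
from scipy.spatial.transform import Rotation as R
M=R.from_rotvec(o['tool_rot']).as_matrix();print(M.round(3),np.arctan2(M[1,1],M[0,1]))"
```

```text
[-0.89  -0.283  2.145  0.     1.288 -2.327] [ 0.33166292 -0.2913823   0.10112621]
[[-0.991  0.133 -0.005]
 [ 0.133  0.991  0.006]
 [ 0.006  0.006 -1.   ]] 1.4375306525908846
```

Call:
{"name": "jog_arm", "arguments": {
  "commands": [-0.02,-0.03,0.6,0,0,0,60,0,0,0.42,0,0,0,60,0,0,0,0,0,0,60,0,0,0,0,0,0,8,0,0,0,0,0,0,8,0,0,0,0,0,0,8,0,0,0,0,0,0,8,0,0,0,0,0,0,8],
  "newtons": 40
}}

```text
t: 36.5
tool_pos: [0.3358, -0.2936, 0.0456]
tool_rot: [0.211, 3.132, 0.012]
contact_force: [1.5, 15.7, 14.4]
opening: 0.0133
grip_force: 40.0
```

Call:
{"name": "jog_arm", "arguments": {
  "commands": [0,0.03,0,0,0,1,8,0,0,0,0,0,1,8,0,0,0,0,0,1,8,0,0,0,0,0,1,8,0,0,0,0,0,1,8,0,0,0,0,0,1,8,0,0,0,0,0,1,8,0,0,0,0,0,1,8,0,0,0,0,0,1,8,0,0,0,0,0,1,8,0,0,0,0,0,1,8,0,0,0,0,0,1,8,0,0,0,0,0,1,8,0,0,0,0,0,1,8,0,0,0,0,0,1,8,0,0,0,0,0,1,8,0,0,0,0,0,1,8,0,0,0,0,0,1,8,0,0,0,0,0,1,8,0,0,0,0,0,1,8]
}}

```text
t: 39.0
tool_pos: [0.3313, -0.2955, 0.0456]
tool_rot: [-2.749, -1.513, 0.014]
contact_force: [-19.6, 1.7, 16.3]
opening: 0.0129
grip_force: 40.7
```

```bash
python3 -c "
from h import *
o=ctrl.get_obs();print(o['q'].round(3),o['tool_pos'],o['wrist_torque'])
from scipy.spatial.transform import Rotation as R
M=R.from_rotvec(o['tool_rot']).as_matrix();print(np.arctan2(M[1,1],M[0,1]))"
```

```text
[-0.891 -0.192  2.174 -0.009  1.165 -0.323] [ 0.3312679  -0.29547231  0.04557411] [0.31993981 3.22655979 0.08008498]
-0.5644125060515719
```

Call:
{"name": "jog_arm", "arguments": {
  "commands": [0,-0.03,0,0,0,1,8,0,0,0,0,0,1,8,0,0,0,0,0,1,8,0,0,0,0,0,1,8,0,0,0,0,0,1,8,0,0,0,0,0,0.6,8,0,0,0,0,0,0.5,8,0,0,0,0,0,0.5,8,0,0,0,0,0,0,8]
}}

```text
t: 40.12
tool_pos: [0.3304, -0.294, 0.0456]
tool_rot: [-3.092, -0.551, 0.013]
contact_force: [-15.4, 3.7, 15.3]
opening: 0.013
grip_force: 64.5
```

```bash
python3 -c "
from h import *
o=ctrl.get_obs();print(o['q'].round(3),o['tool_pos'],o['wrist_torque'])
from scipy.spatial.transform import Rotation as R
M=R.from_rotvec(o['tool_rot']).as_matrix();print(np.arctan2(M[1,1],M[0,1]))"
```

```text
[-0.891 -0.197  2.178 -0.007  1.166  0.33 ] [ 0.33042172 -0.29397341  0.04558999] [0.66741076 2.50568729 1.19801587]
-1.2179020908265148
```

Call:
{"name": "jog_arm", "arguments": {
  "commands": [0,0,0,0,0,0,60,0,0,0,0,0,0,60,0,0,0,0,0,0,60,0,0,-0.5,0,0,0,60,0,0,-1,0,0,0,60,0,0,-1,0,0,0,60,0,0,0,0,0,0,60,0,0,0,0,0,0,60]
}}

```text
t: 41.12
tool_pos: [0.3329, -0.2934, 0.1932]
tool_rot: [-3.094, -0.544, -0.0]
contact_force: [-1.4, -0.4, -0.3]
opening: 0.0599
grip_force: 0.0
```

Run:
```python
from h import *
iw=shot('wrist','w9');X=cloud(iw).reshape(-1,3)
P=X[(np.hypot(X[:,0]-.333,X[:,1]+.293)<.03)&(X[:,2]>.055)&(X[:,2]<.08)];print('timer',bar(P))
P=X[(np.hypot(X[:,0]-.4615,X[:,1]+.212)<.03)&(X[:,2]>.08)&(X[:,2]<.11)];print('dial',bar(P) if len(P)>20 else 0)
im=shot('scene');X=cloud(im).reshape(-1,3);M=masks(im)
print(fitc(X,M['yellow'],.07,.09,(.515,.176)),fitc(X,M['red'],.07,.09,(.603,.252)))
a=cv2.resize(iw['image'],(400,300));b=cv2.resize(im['image'],(400,300))
cv2.imwrite('pics/c9.png',np.hstack([a,b])[:,:,::-1])
```

```text
timer (array([ 332.9, -293.6]), array([34.3, 13.9]), -2.713, 768)
dial (array([ 443.6, -214. ]), array([ 6.6, 15.2]), 1.911, 266)
(array([514.9, 177.2]), 30.8, np.float64(0.082), 355) (array([603.9, 255.7]), 31.2, np.float64(0.0821), 370)
```

View pics/c9.png

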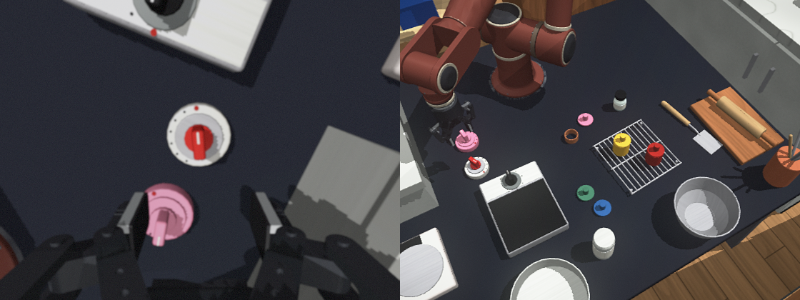

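```bash
python3 -c "
from station import job
print(job.finish_job())"
```

```text
the job is handed in; nothing more can be done
None
```

I turned the heat dial to its off stop, stood the red and yellow pots upright on the rack under their own lids, then wound the timer to its stop, and handed the job in at about 41 s; no verdict was returned.

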